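Hang the brush basket in the rinse tub and stand the brush in it

TASK

Push the blue cover of the rinse tub fully open to the right, then hook the steel basket by its bent lip over the tub's long wall nearest the robot, so that it hangs inside the open left part, and let go of it. Stand the brush from the wooden stand in the basket, bristles down, and then push the cover back to the left until the basket sits snug between the cover and the tub's left end. Left and right are as seen from the robot; leave the can and the bowl where they are.

Things in the scene. Friction and masses are not known exactly. Their poses are not given: they have to be found in the camera images.
- tub: White open tub fixed to the bench, sizes in mm: outside 162 (its x) by 292 (its y) by 130 high, walls 6, inner floor 6 above the bench. Origin: centre of its underside; z up, x away from the robot, y to the robot's left along the long walls; turned up to 0.3 rad. Mid-line of the near long wall: x = -78; inside of the left end wall: y = +140.
- tub_rim (a point): Point on top of the tub's long wall nearest the robot, mid-thickness, at (-78, 85, 130) in the tub's frame: a good place for the middle of the basket's lip. Axes as the tub's.
- cover (a joint): Blue cover sliding on the tub's rim, value in m: 0 = left edge flush with the tub's left outer end (y = +146); grows as it slides right (-y of the tub) to 0.156, fully open, its stop, leaving the left 150 mm of the inside free. No spring, 1.5 N friction. It meets a basket that touches the left end wall at 0.096.
- cover_handle (a point): Centre of the pale wooden handle bar in the middle of the blue cover, moving with it; tub axes. At joint value q it lies at y = 78 - 1000 q mm in the tub's frame. Bar 90 (x) by 14 (y), 6 to 38 above the rim; push its 90 x 32 sides. The cover is 166 (x) by 136 (y), 6 thick, on top of the rim; a rib under its left edge reaches 22 below the rim.
- basket: Steel hook-on basket, 0.19 to 0.33 kg, upright on the bench. Open box 60 (x) by 90 (y) by 95 high, walls and floor 3, two cells (54 x 40) at y = -22, +22. Origin: centre of underside, z up. Over its -x side a bent lip: underside 92 up, slot 12 wide (x -42 to -30), flange down to 68 up. Hung on the tub's near wall: axes as the tub's, origin at (-42, y, 38) in its frame.
- basket_grip (a point): Middle of the upright orange grip tab above the lip, at (-36, 0, 120) in the basket's frame, for gripping across its 8 mm thickness (basket x). The tab is 40 wide (y) and runs from 95 to 140 above the origin.
- basket_lip (a point): Middle of the slot under the bent lip, at the lip's underside, (-36, 0, 92) in the basket's frame; when hung it lies on the top of the tub's wall.
- stand: Wooden brush stand fixed to the bench, 70 by 120 by 60 high, origin at the centre of its underside. The brush stands in the middle hole (28 wide, its floor 8 above the bench).
- brush: Glaze brush 190 long, 45 g, upright in the stand with bristles down; origin at the middle of the bristle end (bottom), z up along the handle. Bristles and brass ferrule up to 22 thick over the lowest 66; green handle 14 thick above that.
- brush_grip (a point): Point on the brush's axis 165 above its bristle end, 25 below the handle's top: a good place to grip, from any side.
- brush_tip (a point): Middle of the brush's bristle end (its lowest point).
- can: White can with grey cap, 64 across, 150 high, standing; bystander. Origin under its centre.
- bowl: White bowl, 140 across, 60 high; bystander. Origin under its centre.

How it is judged:
On the way, in this order (a step that is already met when the one before it is completed fails the run):
1. the cover is pushed fully open (value of joint cover above 0.142 m), for 0.1 s.
2. the basket hangs by its lip on the near wall, inside the tub, let go (z of basket in the frame of tub between 0.032 and 0.044 m and x of basket_lip in the frame of tub between -0.087 and -0.069 m and x of basket in the frame of tub above -0.055 m and angle between basket's own z axis and vertical below 0.15 rad and angle between the y axis of basket and the y axis of tub, either way round below 0.15 rad and contact force between basket and tub above 0.4 N and contact force between the fingers and basket below 0.1 N), for 0.3 s.
3. the brush stands in the hung basket, bristles down, let go (z of basket in the frame of tub between 0.032 and 0.044 m and x of basket_lip in the frame of tub between -0.087 and -0.069 m and x of basket in the frame of tub above -0.055 m and angle between basket's own z axis and vertical below 0.15 rad and angle between the y axis of basket and the y axis of tub, either way round below 0.15 rad and contact force between basket and tub above 0.4 N and z of brush_tip in the frame of basket between -0.005 and 0.02 m and x of brush_tip in the frame of basket between -0.03 and 0.03 m and y of brush_tip in the frame of basket between -0.045 and 0.045 m and contact force between the fingers and brush below 0.1 N), for 0.3 s.
4. the cover is pushed back until the basket is snug against the left end (value of joint cover below 0.108 m), for 0.1 s.
At the end, for the whole second after the job is handed in: The basket hangs by its lip on the near wall (seated within 6 mm, upright and in line within 0.15 rad), within 15 mm of the left end; the brush's bristle end is in it, within 20 mm of its underside; the cover is closed to the basket (0.085 to 0.108); all at rest (z of basket in the frame of tub between 0.032 and 0.044 m and x of basket_lip in the frame of tub between -0.087 and -0.069 m and x of basket in the frame of tub above -0.055 m and angle between basket's own z axis and vertical below 0.15 rad and angle between the y axis of basket and the y axis of tub, either way round below 0.15 rad and contact force between basket and tub above 0.4 N and z of brush_tip in the frame of basket between -0.005 and 0.02 m and x of brush_tip in the frame of basket between -0.03 and 0.03 m and y of brush_tip in the frame of basket between -0.045 and 0.045 m and value of joint cover between 0.085 and 0.108 m and y of basket in the frame of tub above 0.08 m and linear speed of basket below 0.02 m/s and linear speed of brush below 0.05 m/s); the robot touches nothing.
It fails at once if the can is shoved or tipped (moved more than 30 mm, or tilted more than 0.5 rad) (distance of can from where it was at the start of the episode above 0.03 m or angle between can's own z axis and vertical above 0.5 rad).
It fails at once if the bowl is shoved or tipped (moved more than 30 mm, or tilted more than 0.5 rad) (distance of bowl from where it was at the start of the episode above 0.03 m or angle between bowl's own z axis and vertical above 0.5 rad).
It also fails if it takes over 67 s, if anything falls off the work surface, if the arm or the gripper's body presses on something with over 40 N, if the wrist force passes 120 N, or if a joint passes its speed limit or range.

ROBOT

A 6-joint arm with a two-finger parallel gripper is mounted at the origin on the work surface. World frame = base frame: x ahead of the robot, y to its left, z up, the work surface at z = 0. Lengths are in m, angles in rad, forces in N, time in s.
With the tool pointing down it reaches from about 0.35 to 0.975 m from the base axis. Payload 4.9 kg.
Tool frame: the origin (TCP) lies at the very end of the fingers, on their centre line; the grasp point (between the pads) lies 19 mm behind it (manip.grasp_offset is the distance from the TCP to the grasp point, in m); z points along the fingers, y is the line along which they close (so a half turn about z gives the same grasp; the last joint's range is limited). The gripper opens to 85 mm and grips with 20 to 120 N. Pads are 22 mm wide; open, the fingers measure 114 mm over their backs; the gripper's body (76 mm by 85 mm) begins 54 mm behind the grasp point. The pads swing forward as they close: fully open they stand 13 mm farther back than shut.
Start: joints at [1.146, 0.053, 1.613, -0, 1.476, -0.119], TCP at [0.188, 0.596, 0.231] pointing down, gripper open.
Joint ranges: [-3.01, 3.01], [-1.01, 2.22], [0.06, 2.58], [-1.02, 4.17], [0.09, 2.62], [-3.14, 3.14]. Speed limits (rad/s): [2.57, 2.57, 3.14, 3.14, 3.14, 3.14].

INTERFACE

Orientations are given as a unit quaternion [w, x, y, z].
In Python, from plant import manip, eyes, job_done, models gives the robot as it stands.
- The arm moves only by the tool servo_tool, never from a script. Its argument "motion" is one flat list of numbers, 5 for each row, row after row: the opening, from -1 (shut) to 1 (fully open), then the shift along the tool's x, y, z normalised to -1 to 1, where 1 is 120 mm, then the turn about the tool's z normalised to -1 to 1, where 1 is 45 degrees. A call has 1 to 5 rows; each row is the pose to reach, as a shift and turn from the pose commanded when the call began, along the tool's axes at that moment; what a row does not reach only later rows make up. A row lasts 1/8 s, in which the tool goes at most 62.5 mm and 10.7 degrees, less where a joint would pass 70% of its speed; a pose out of reach is approached as far as the arm can. A call with a number of a shift or a turn outside -1 to 1 is refused whole. A call with a gripper value outside its range is refused whole. The fingers move at their own pace and stop on an object; the grip force is fixed at half the most. Time passes only in rows, so rows that repeat a pose let the fingers close. It gives the time, the measured TCP pose, the force, the opening and the grip force at its end, in the units of the state.
- manip.state(): the state, without advancing time (a new reading comes with each control period).
- eyes.grab_frame(name): name is "scene" or "top"; returns (picture, depth): 420x560x3 uint8, red, green, blue; 420x560 float32, m along the optical axis (not along the pixel's ray), 0 where there is no reading.
- eyes.camera_params(name): a dict with "fov_y" (degrees; the focal length in pixels is half the picture's height over the tangent of half this angle, whatever the lens; pixels are square), "cx", "cy" (the principal point, pixels), "pose" (4x4, takes a point from camera to world coordinates). Camera axes: x right, y up, looking along -z (the intrinsics and any distortion apply to the point x, -y, -z); pixel columns grow to the right and rows downward; lengths in m; the calibration is good to about 2 mm. A picture is of the moment at which its call begins. camera_params takes no time and is no camera call.
- job_done(): hands the job in; it is judged then, once.
Trained networks look in the newest picture that a camera, given by its name, has taken for a name from the list of things; names that differ only in an ending like _2 or _b are one class to them, and where a whole thing is asked for, a point or a joint stands for the part that bears it (a point fixed in the world has none). Each returns a list of dicts, best first, with "p" (0 to 1); they miss things now and then, are a little off and sometimes report something else, mostly with a low value. They report only what shows in the picture. A call takes as long as a camera call.
- models.regions_of(camera, label): "mask" (420x560 bool, what is visible of it) and "pixel" ([column, row] in pixels, amid what is visible of it).
The state is a dict: "time": time; "joint_pos": joint angles; "joint_vel": joint speeds; "joint_efforts": joint torques, N m; "tool_pos": TCP position; "tool_rot": TCP orientation; "contact_force": force on the tool from outside, world axes, zero at the start; "ft_torque": the same for the moment, N m; "gripper_width": opening from 0.0 (shut) to 1.0 (fully open); "grasp_force": force on a finger pad.
Only numpy, scipy, OpenCV 4.12 (cv2) and the standard library are available. Lean on these libraries where they do the work, as an engineer would, in place of code of your own. Each camera call takes 0.05 s, during which the arm holds its last target. There are 200 camera calls.

## Working session

There is one attempt and no reset: what is moved stays moved. The work goes in short steps, Python scripts to look and compute and a tool call to move; the robot and the scene stay as the last step left them, time stands still between calls to the robot, and variables do not carry over. Pictures are saved under pics/ and viewed, at most 10 in all, crops included, and the job is handed in when it is done.

Besides the shell and the picture viewer there is one more tool, called as a command line: name --argument value ..., lists and objects as JSON in quotes. servo_tool: Moves the arm, as the interface text tells. Its arguments: {"type":"object","properties":{"motion":{"type":"array","items":{"type":"number","minimum":-1,"maximum":1}}},"required":["motion"]}

```bash
mkdir -p pics; cat > h.py <<'E'
import numpy as np, cv2
from plant import manip, eyes, job_done, models
def grab(n):
    im,d=eyes.grab_frame(n); return im,d,eyes.camera_params(n)
def world(d,c,mask=None):
    H,W=d.shape; f=H/2/np.tan(np.radians(c['fov_y'])/2)
    v,u=np.nonzero((d>0) if mask is None else (mask&(d>0))); z=d[v,u]
    P=np.c_[(u-c['cx'])/f*z,-(v-c['cy'])/f*z,-z,np.ones_like(z)]
    return (P@np.array(c['pose']).T)[:,:3]
def save(n,im): cv2.imwrite('pics/'+n,im[:,:,::-1])
E
cat > look.py <<'E'
from h import *
print(manip.state()['tool_pos'],manip.state()['tool_rot'],manip.grasp_offset)
ims=[]
for n in ['scene','top']:
    im,d,c=grab(n); save(n+'0.png',im); np.savez(n+'0.npz',im=im,d=d)
    print(n,{k:(np.round(v,3).tolist()) for k,v in c.items() if k!='name'})
    for l in ['tub','cover','cover_handle','basket','basket_grip','stand','brush','can','bowl']:
        for r in models.regions_of(n,l)[:2]:
            P=world(d,c,r['mask'])
            if len(P): print(n,l,round(r['p'],2),r['pixel'],len(P),np.round(np.median(P,0),3),np.round(np.percentile(P,2,0),3),np.round(np.percentile(P,98,0),3))
            if r['p']>.5: np.save(f'm_{n}_{l}.npy',r['mask'])
E
python3 look.py
```

```text
[0.18788791 0.5954285  0.23004719] [-2.89637129e-04  1.52288208e-01  9.88335579e-01 -1.00102066e-03] 0.0187
scene {'fov_y': 57.399, 'cx': 280.048, 'cy': 206.926, 'pose': [[-0.841, -0.393, 0.372, 0.91], [0.541, -0.598, 0.591, 0.564], [-0.01, 0.699, 0.716, 0.782], [0.0, 0.0, 0.0, 1.0]]}
scene tub 0.69 [271.4, 211.0] 9348 [0.582 0.014 0.107] [ 0.475 -0.18   0.004] [0.662 0.121 0.162]
scene tub 0.54 [246.8, 139.6] 767 [ 0.475 -0.311  0.077] [ 0.428 -0.388  0.026] [ 0.518 -0.286  0.137]
scene cover 0.81 [281.0, 200.9] 3126 [0.567 0.013 0.135] [ 0.48  -0.067  0.11 ] [0.643 0.075 0.167]
scene cover 0.59 [271.7, 209.3] 9342 [0.581 0.014 0.108] [ 0.475 -0.18   0.005] [0.662 0.121 0.162]
scene cover_handle 0.82 [276.9, 198.3] 3059 [0.569 0.013 0.135] [ 0.482 -0.065  0.114] [0.643 0.075 0.167]
scene cover_handle 0.46 [270.6, 210.9] 9328 [0.581 0.014 0.108] [ 0.475 -0.18   0.005] [0.662 0.121 0.162]
scene basket 0.55 [245.1, 141.1] 771 [ 0.477 -0.311  0.076] [ 0.429 -0.389  0.001] [ 0.518 -0.286  0.128]
scene basket_grip 0.75 [244.8, 138.7] 758 [ 0.475 -0.311  0.077] [ 0.418 -0.389  0.021] [ 0.5
[... 1472 characters left out ...]
2] [ 0.521 -0.289  0.139]
top stand 0.94 [154.8, 249.7] 1179 [0.461 0.339 0.058] [ 0.425  0.288 -0.   ] [0.51  0.408 0.064]
top stand 0.48 [147.3, 174.2] 847 [0.665 0.355 0.137] [0.644 0.335 0.003] [0.7   0.394 0.153]
top brush 0.45 [145.1, 246.4] 120 [0.465 0.346 0.129] [0.458 0.342 0.054] [0.473 0.354 0.198]
top brush 0.31 [148.2, 172.7] 817 [0.664 0.354 0.136] [0.644 0.335 0.002] [0.7   0.388 0.153]
top can 0.58 [147.7, 172.4] 802 [0.665 0.355 0.14 ] [0.644 0.335 0.015] [0.7   0.39  0.153]
top bowl 0.93 [376.0, 167.3] 1780 [ 0.721 -0.293  0.024] [ 0.651 -0.348 -0.   ] [ 0.774 -0.223  0.061]
top bowl 0.39 [279.5, 214.2] 3101 [ 0.56  -0.002  0.136] [ 0.481 -0.07   0.131] [0.642 0.065 0.168]
```

```bash
cat > fit.py <<'E'
from h import *
def rect(P,name):
    (c,s,a)=cv2.minAreaRect((P[:,:2]*1000).astype(np.float32)); print(name,len(P),np.round(c,1),np.round(s,1),round(a,1))
for n in ['scene','top']:
    z=np.load(n+'0.npz'); im,d=z['im'],z['d']; c=eyes.camera_params(n); P=world(d,c); 
    C=im[d>0].astype(int); hsv=cv2.cvtColor(im,cv2.COLOR_RGB2HSV)[d>0].astype(int)
    B=(P[:,0]>.44)&(P[:,0]<.7)&(P[:,1]>-.22)&(P[:,1]<.16)
    rect(P[B&(P[:,2]>.123)&(P[:,2]<.145)],n+' rim+cover')
    rect(P[B&(hsv[:,1]>120)&(hsv[:,0]>95)&(hsv[:,0]<130)&(P[:,2]>.125)&(P[:,2]<.145)],n+' cover')
    h=P[B&(P[:,2]>.160)&(P[:,2]<.175)];rect(h,n+' handle top')
    K=(P[:,0]>.38)&(P[:,0]<.56)&(P[:,1]>-.46)&(P[:,1]<-.25)
    o=K&(hsv[:,1]>120)&(hsv[:,0]<20)
    rect(P[o],n+' orange'); print(np.percentile(P[o],[2,98],axis=0).round(3).tolist())
    rect(P[K&(P[:,2]>.088)&(P[:,2]<.101)&~o],n+' basket top')
    rect(P[K&(P[:,2]>.05)&~o],n+' basket>50')
    g=(P[:,0]>.4)&(P[:,0]<.53)&(P[:,1]>.27)&(P[:,1]<.43)&(P[:,2]>.08)
    q=P[g]
    for lo in (.08,.12,.16,.185): 
        w=q[(q[:,2]>lo)&(q[:,2]<lo+.03)]; print(n,'brush',lo,len(w),np.median(w,0).round(4))
E
python3 fit.py; python3 -c "
import cv2,numpy as np
a=cv2.imread('pics/scene0.png');b=cv2.imread('pics/top0.png')
cv2.imwrite('pics/s.png',np.hstack([a[:,100:500],b[:,100:500]]))"
```

```text
scene rim+cover 3316 [565.9 -33.4] [168.1 295.6] 8.4
scene cover 2307 [562.9   1.4] [164.  137.9] 8.4
scene handle top 209 [561.9   2.1] [90.2 15.8] 7.2
scene orange 39 [ 443.7 -318.6] [36.7  6.2] 59.9
[[0.435, -0.335, 0.099], [0.453, -0.302, 0.139]]
scene basket top 176 [ 466.1 -334.7] [95.6 74.5] 62.0
scene basket>50 629 [ 467.4 -333.7] [98.9 75.6] 63.7
scene brush 0.08 61 [0.471  0.357  0.0946]
scene brush 0.12 67 [0.4709 0.3575 0.1349]
scene brush 0.16 75 [0.471  0.3572 0.1755]
scene brush 0.185 63 [0.469  0.356  0.1956]
top rim+cover 3506 [567.5 -35.8] [166.5 291.7] 8.1
top cover 2870 [563.   -2.2] [166.  135.5] 8.1
top handle top 185 [562.5  -2.5] [89.5 14.2] 8.2
top orange 103 [ 443.7 -339.4] [66.8 25.5] 73.2
[[0.432, -0.341, 0.096], [0.454, -0.307, 0.142]]
top basket top 287 [ 468.1 -338.5] [91.3 76.5] 62.2
top basket>50 596 [ 468.1 -338.3] [91.5 76.8] 62.0
top brush 0.08 19 [0.4644 0.3461 0.0963]
top brush 0.12 19 [0.465  0.3461 0.1343]
top brush 0.16 23 [0.4647 0.3459 0.1766]
top brush 0.185 30 [0.4659 0.3487 0.1967]
```

View pics/s.png

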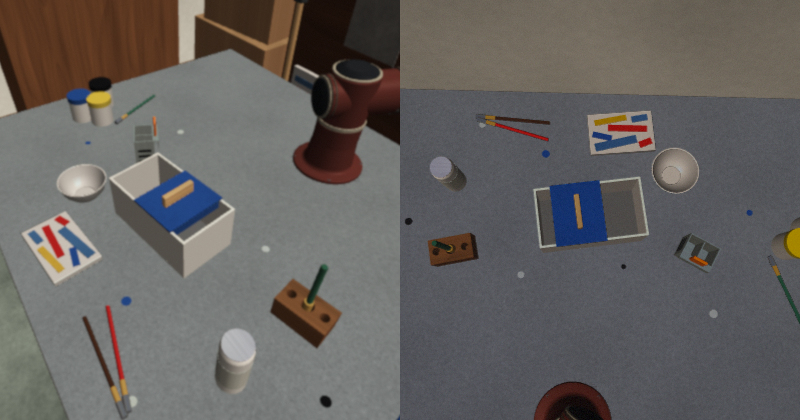

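```bash
cat >> h.py <<'E'
from scipy.spatial.transform import Rotation as Ro
TC=np.array([566.7,-34.6]); TA=8.2
def tub(x,y):
    a=np.radians(TA); return TC+np.array([x*np.cos(a)-y*np.sin(a),x*np.sin(a)+y*np.cos(a)])
def intub(p):
    a=np.radians(TA); d=np.asarray(p)[...,:2]-TC
    return np.stack([d[...,0]*np.cos(a)+d[...,1]*np.sin(a),-d[...,0]*np.sin(a)+d[...,1]*np.cos(a)],-1)
def cur():
    s=manip.state(); w,x,y,z=s['tool_rot']; R=Ro.from_quat([x,y,z,w]).as_matrix()
    return np.array(s['tool_pos'])*1000,np.degrees(np.arctan2(R[1,1],R[0,1]))
def plan(wps,start=None):
    p,yaw=start or cur(); print('now',p.round(1),round(yaw,1))
    for (x,y,z,ty) in wps:
        while 1:
            a=np.radians(yaw); Y=np.array([np.cos(a),np.sin(a),0]); Z=np.array([0,0,-1.]); X=np.cross(Y,Z)
            M=np.array([X,Y,Z]); d=M@(np.array([x,y,z])-p); t=-((ty-yaw+180)%360-180)
            k=max(np.abs(d).max()/120,abs(t)/45,1); s=np.round(d/k/120,3); r=round(t/k/45,3)
            n=max(int(np.ceil(np.linalg.norm(s)*120/62.5)),int(np.ceil(abs(r)*45/10.7)))
            print('  ',s.tolist(),r,'rows',n)
            p=p+M.T@(s*120); yaw-=r*45
            if k<=1: break
        print(' at',p.round(1),round(yaw,1))
E
python3 -c "
from h import *
a=tub(0,80);b=tub(0,-62)
plan([(*a,232,8.2),(*a,148,8.2),(*b,148,8.2)])"
```

```text
now [188.2 596.  231.4] 72.5
   [-1.0, -0.805, -0.001] 0.332 rows 3
   [-1.0, -0.443, -0.001] 0.283 rows 3
   [-1.0, -0.197, -0.001] 0.264 rows 2
   [-1.0, 0.013, -0.001] 0.259 rows 2
   [-1.0, 0.22, -0.001] 0.265 rows 2
   [-0.091, 0.041, -0.0] 0.025 rows 1
 at [555.3  44.6 232. ] 8.2
   [-0.0, -0.0, 0.7] 0.0 rows 2
 at [555.3  44.6 148. ] 8.2
   [-1.0, -0.0, -0.0] 0.0 rows 2
   [-0.183, -0.001, -0.0] 0.0 rows 1
 at [575.5 -95.9 148. ] 8.2
```

servo_tool --motion '[-1,-1,-0.805,0,0.332,-1,-1,-0.805,0,0.332,-1,-1,-0.805,0,0.332,-1,-1,-0.805,0,0.332]'

```text
time: 1.5
tool_pos: [0.2745, 0.4666, 0.2316]
tool_rot: [0.0, 0.281, 0.96, 0.0]
contact_force: [-0.5, -0.1, 0.2]
gripper_width: 0.147
grasp_force: 0.0
```

servo_tool --motion '[-1,-1,-0.443,0,0.283,-1,-1,-0.443,0,0.283,-1,-1,-0.443,0,0.283,-1,-1,-0.443,0,0.283]'

```text
time: 2.0
tool_pos: [0.3461, 0.3591, 0.2315]
tool_rot: [-0.0, 0.384, 0.923, 0.0]
contact_force: [-0.4, -0.4, 0.6]
gripper_width: -0.001
grasp_force: 0.0
```

servo_tool --motion '[-1,-1,-0.197,0,0.264,-1,-1,-0.197,0,0.264,-1,-1,-0.197,0,0.264]'

```text
time: 2.38
tool_pos: [0.4151, 0.2559, 0.2314]
tool_rot: [0.0, 0.479, 0.878, 0.0]
contact_force: [0.4, 0.3, -0.2]
gripper_width: -0.003
grasp_force: 0.0
```

servo_tool --motion '[-1,-1,0.013,0,0.259,-1,-1,0.013,0,0.259,-1,-1,0.013,0,0.259]'

```text
time: 2.75
tool_pos: [0.4815, 0.1566, 0.2312]
tool_rot: [-0.0, 0.565, 0.825, 0.0]
contact_force: [-0.3, -0.2, 0.0]
gripper_width: 0.001
grasp_force: 0.0
```

servo_tool --motion '[-1,-1,0.22,0,0.265,-1,-1,0.22,0,0.265,-1,-1,0.22,0,0.265,-1,-1,0.22,0,0.265]'

```text
time: 3.25
tool_pos: [0.5483, 0.0569, 0.231]
tool_rot: [-0.001, 0.646, 0.763, 0.0]
contact_force: [-0.2, 0.3, -0.1]
gripper_width: -0.001
grasp_force: 0.0
```

```bash
python3 -c "
from h import *
a=tub(0,80);b=tub(0,-62)
plan([(*a,148,8.2),(*b,148,8.2)])"
```

```text
now [548.3  56.9 231. ] 9.5
   [-0.111, 0.041, 0.692] 0.029 rows 2
 at [555.3  44.6 148. ] 8.2
   [-1.0, -0.0, -0.0] -0.0 rows 2
   [-0.183, -0.0, -0.0] -0.0 rows 1
 at [575.6 -95.9 148. ] 8.2
```

servo_tool --motion '[-1,-0.111,0.041,0.692,0.029,-1,-0.111,0.041,0.692,0.029,-1,-0.111,0.041,0.692,0.029]'

```text
time: 3.62
tool_pos: [0.5535, 0.0445, 0.1458]
tool_rot: [-0.002, 0.655, 0.756, -0.001]
contact_force: [0.3, -0.8, -0.0]
gripper_width: -0.004
grasp_force: 0.0
```

servo_tool --motion '[-1,-0.2,0,0,0,-1,-0.4,0,0,0,-1,-0.6,0,0,0,-1,-0.8,0,0,0,-1,-1,0,0,0]'

```text
time: 4.25
tool_pos: [0.5734, -0.075, 0.1504]
tool_rot: [0.001, 0.655, 0.756, 0.001]
contact_force: [1.8, 2.2, -1.4]
gripper_width: 0.001
grasp_force: 1.1
```

servo_tool --motion '[-1,-0.1,0,0,0,-1,-0.16,0,0,0,-1,-0.18,0,0,0]'

```text
time: 4.62
tool_pos: [0.5761, -0.0947, 0.15]
tool_rot: [-0.002, 0.655, 0.755, 0.003]
contact_force: [-2.6, 13.9, 8.2]
gripper_width: -0.002
grasp_force: 7.3
```

```bash
cat > cov.py <<'E'
from h import *
for n in ['scene','top']:
    im,d,c=grab(n); np.savez('c_'+n+'.npz',im=im,d=d); P=world(d,c)*1000; hsv=cv2.cvtColor(im,cv2.COLOR_RGB2HSV)[d>0].astype(int)
    t=intub(P); B=(abs(t[:,0])<90)&(abs(t[:,1])<240)
    k=B&(hsv[:,1]>120)&(hsv[:,0]>95)&(hsv[:,0]<130)&(P[:,2]>128)&(P[:,2]<142)
    print(n,'cover tub xy',np.percentile(t[k],[1,99],axis=0).round(1).tolist(),'q by left edge',round(146-np.percentile(t[k][:,1],99),1))
    r=B&(P[:,2]>124)&(P[:,2]<136)&(hsv[:,1]<60)&(t[:,1]>5)
    for nm,sel in (('near',abs(t[:,0]+78)<8),('far',abs(t[:,0]-78)<8),('left',(abs(t[:,1]-143)<9)&(abs(t[:,0])<70))):
        w=t[r&sel]; 
        if len(w): print(nm,len(w),np.percentile(w,[5,50,95],axis=0).round(1).tolist())
    near=P[r&(abs(t[:,0]+78)<8)]; v=cv2.fitLine(near[:,:2].astype(np.float32),cv2.DIST_HUBER,0,.01,.01).ravel()
    print('near wall yaw',(np.degrees(np.arctan2(v[1],v[0]))-90+90)%180-90)
E
python3 cov.py; python3 -c "
from h import *; print(cur(),manip.state()['contact_force'])"
```

```text
scene cover tub xy [[-78.1, -140.0], [82.4, -7.5]] q by left edge 153.5
near 169 [[-81.3, 13.4], [-76.6, 80.6], [-74.4, 143.6]]
far 194 [[74.4, 15.4], [78.7, 86.3], [81.2, 145.2]]
left 187 [[-62.1, 142.0], [3.4, 145.8], [64.1, 148.3]]
near wall yaw 8.23085
top cover tub xy [[-76.2, -144.1], [79.1, -12.1]] q by left edge 158.1
near 110 [[-80.5, 36.5], [-77.6, 90.9], [-74.3, 141.0]]
far 143 [[74.8, 11.4], [77.7, 76.7], [81.4, 139.1]]
left 123 [[-62.2, 138.5], [-0.0, 141.2], [62.4, 144.1]]
near wall yaw 7.6538086
(array([576.06467311, -94.69509317, 149.95285997]), np.float64(8.11471655663721)) [-2.29144839 10.49919394  5.22262148]
```

```bash
python3 -c "
from h import *
a=tub(0,-55)
plan([(*a,215,8.2),(442.5,-323,200,-28),(442.5,-323,104,-28)])"
```

```text
now [576.1 -94.7 150. ] 8.1
   [0.048, -0.006, -0.542] -0.002 rows 2
 at [574.5 -89.1 215. ] 8.2
   [-1.0, -0.771, 0.07] 0.454 rows 3
   [-0.932, -0.289, 0.055] 0.351 rows 2
 at [ 442.5 -323.   200. ] -28.0
   [0.0, -0.0, 0.8] -0.0 rows 2
 at [ 442.5 -323.   104. ] -28.0
```

servo_tool --motion '[-1,0.048,0,-0.1,0,-1,0.048,0,-0.542,0,-1,0.048,0,-0.542,0]'

```text
time: 5.1
tool_pos: [0.5778, -0.0929, 0.2202]
tool_rot: [0.005, 0.656, 0.755, 0.002]
contact_force: [0.6, -0.5, -0.3]
gripper_width: 0.002
grasp_force: 0.0
```

servo_tool --motion '[1,-1,-0.771,0.07,0.454,1,-1,-0.771,0.07,0.454,1,-1,-0.771,0.07,0.454,1,-1,-0.771,0.07,0.454]'

```text
time: 5.6
tool_pos: [0.499, -0.2253, 0.2048]
tool_rot: [0.0, 0.78, 0.626, -0.0]
contact_force: [0.1, -0.0, 0.5]
gripper_width: 0.848
grasp_force: 0.0
```

servo_tool --motion '[1,-0.932,-0.289,0.055,0.351,1,-0.932,-0.289,0.055,0.351,1,-0.932,-0.289,0.055,0.351,1,-0.932,-0.289,0.055,0.351]'

```text
time: 6.1
tool_pos: [0.4427, -0.3249, 0.1983]
tool_rot: [-0.0, 0.858, 0.514, 0.0]
contact_force: [0.0, 1.0, 0.5]
gripper_width: 0.995
grasp_force: 0.0
```

```bash
python3 -c "
from h import *
plan([(442.5,-323,104,-28)]);print(manip.state()['gripper_width'])"
```

```text
now [ 442.7 -324.9  198.3] -28.1
   [0.013, -0.009, 0.786] -0.002 rows 2
 at [ 442.5 -323.   104. ] -28.0
0.9945146682452382
```

servo_tool --motion '[1,0.013,0,0.4,0,1,0.013,0,0.786,0,1,0.013,0,0.786,0]'

```text
time: 6.48
tool_pos: [0.4413, -0.3205, 0.0997]
tool_rot: [-0.004, 0.857, 0.515, -0.001]
contact_force: [-1.0, 0.2, 0.3]
gripper_width: 0.997
grasp_force: 0.0
```

servo_tool --motion '[-1,0,0,0,0,-1,0,0,0,0,-1,0,0,0,0,-1,0,0,0,0,-1,0,0,0,0]'

```text
time: 7.1
tool_pos: [0.4427, -0.3246, 0.1044]
tool_rot: [0.0, 0.858, 0.514, -0.0]
contact_force: [-1.4, -0.2, 1.7]
gripper_width: 0.088
grasp_force: 61.1
```

servo_tool --motion '[-1,0,0,0,0,-1,0,0,0,0,-1,0,0,-0.1,0,-1,0,0,-0.3,0,-1,0,0,-0.3,0]'

```text
time: 7.72
tool_pos: [0.4439, -0.3255, 0.1422]
tool_rot: [0.002, 0.858, 0.514, 0.001]
contact_force: [0.5, -0.3, -1.6]
gripper_width: 0.087
grasp_force: 60.4
```

```bash
cat > bas.py <<'E'
from h import *
import sys
p,yaw=cur(); s=manip.state(); print(p.round(1),yaw.round(1),s['gripper_width'],s['grasp_force'],s['contact_force'])
out=[]
for n in ['scene','top']:
    im,d,c=grab(n); save(f'b_{n}_{sys.argv[1]}.png',im); P=world(d,c)*1000
    K=(np.hypot(P[:,0]-p[0],P[:,1]-p[1])<115)&(P[:,2]<p[2]-2)&(P[:,2]>p[2]-110)
    a=np.radians(yaw); Q=P[K]-p
    L=np.c_[Q[:,0]*np.cos(a)+Q[:,1]*np.sin(a),-Q[:,0]*np.sin(a)+Q[:,1]*np.cos(a),Q[:,2]]
    m=(abs(L[:,1])<65)&(L[:,0]>-25)&(L[:,0]<85)&(L[:,2]>-25)
    print(n,len(L[m]),np.percentile(L[m],[2,50,98],axis=0).round(1).tolist()); 
    (cc,ss,aa)=cv2.minAreaRect(L[m][:,:2].astype(np.float32)); print(np.round(cc,1),np.round(ss,1),round(aa,1))
    out.append(im[110:310,300:500] if 0 else im[60:340,120:460])
save(f'bb{sys.argv[1]}.png',np.hstack(out))
E
python3 bas.py 1
```

```text
[ 443.9 -325.5  142.2] -28.2 0.08711052366309593 60.44467091560364 [ 0.50369294 -0.26230074 -1.63578517]
scene 301 [[-9.4, -44.7, -24.6], [33.4, 17.4, -16.1], [63.4, 48.8, -8.3]]
[27.1  1.9] [74.7 97.6] 0.7
top 167 [[-9.3, 4.6, -24.1], [8.7, 34.3, -12.4], [65.8, 45.0, -8.4]]
[28.8 24.3] [43.5 77.6] 87.9
```

View pics/bb1.png

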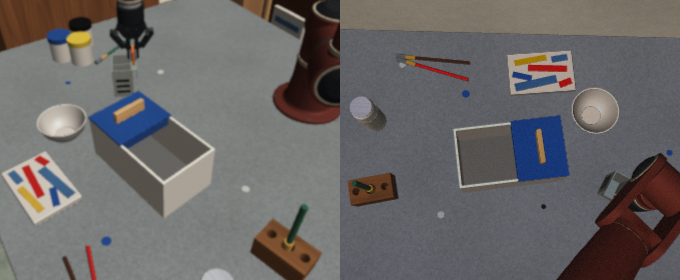

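```bash
sed -i 's/TC=.*/TC=np.array([567.0,-34.3]); TA=8.0/' h.py; python3 -c "
from h import *
a=tub(-78,90)
plan([(443,-325,290,-28.2),(*a,290,8.0),(*a,180,8.0)])"
```

```text
now [ 442.6 -324.3  139.6] -28.2
   [-0.003, 0.004, -1.0] 0.0 rows 2
   [-0.001, 0.002, -0.253] 0.0 rows 1
 at [ 443.  -325.1  290. ] -28.2
   [1.0, -0.422, -0.0] -0.283 rows 3
   [1.0, -0.179, -0.0] -0.264 rows 2
   [0.987, 0.03, -0.0] -0.257 rows 2
 at [477.3  44.  290. ] 8.0
   [-0.0, -0.001, 0.916] -0.0 rows 2
 at [477.2  44.  180.1] 8.0
```

servo_tool --motion '[-1,0,0,-0.3,0,-1,0,0,-0.65,0,-1,0,0,-1,0]'

```text
time: 8.2
tool_pos: [0.4421, -0.3239, 0.2592]
tool_rot: [-0.002, 0.858, 0.514, -0.0]
contact_force: [-0.5, -0.5, -2.7]
gripper_width: 0.082
grasp_force: 60.4
```

servo_tool --motion '[-1,0,0,-0.25,0,-1,0.25,-0.1,-0.25,-0.07,-1,0.6,-0.25,-0.25,-0.17,-1,1,-0.422,-0.25,-0.283]'

```text
time: 8.7
tool_pos: [0.4543, -0.1936, 0.2882]
tool_rot: [-0.001, 0.795, 0.606, -0.0]
contact_force: [0.1, -0.6, -2.6]
gripper_width: 0.084
grasp_force: 60.4
```

servo_tool --motion '[-1,0.35,-0.06,0,-0.09,-1,0.7,-0.12,0,-0.18,-1,1,-0.179,0,-0.264]'

```text
time: 9.07
tool_pos: [0.4655, -0.0717, 0.2883]
tool_rot: [-0.001, 0.728, 0.686, -0.0]
contact_force: [-0.6, -0.7, -2.8]
gripper_width: 0.088
grasp_force: 60.4
```

servo_tool --motion '[-1,0.35,0.01,0,-0.09,-1,0.65,0.02,0,-0.17,-1,0.9,0.03,0,-0.23,-1,0.987,0.03,0,-0.257,-1,0.987,0.03,0,-0.257]'

```text
time: 9.7
tool_pos: [0.4767, 0.0447, 0.289]
tool_rot: [-0.001, 0.656, 0.755, -0.001]
contact_force: [-0.2, -0.2, -2.3]
gripper_width: 0.084
grasp_force: 60.5
```

```bash
python3 -c "
from h import *
a=tub(-78,90)
plan([(*a,180,8.0)])"
```

```text
now [476.7  44.7 289. ] 8.0
   [-0.007, 0.004, 0.908] 0.001 rows 2
 at [477.3  43.9 180. ] 8.0
```

servo_tool --motion '[-1,0,0,0.18,0,-1,0,0,0.36,0,-1,0,0,0.36,0,-1,0,0,0.36,0]'

```text
time: 10.2
tool_pos: [0.477, 0.044, 0.2467]
tool_rot: [-0.0, 0.657, 0.754, -0.0]
contact_force: [-0.1, -0.7, -1.8]
gripper_width: 0.086
grasp_force: 60.5
```

```bash
python3 bas.py 2; cat > chk.py <<'E'
from h import *
for n in ['scene','top']:
    im,d,c=grab(n); P=world(d,c)*1000; hsv=cv2.cvtColor(im,cv2.COLOR_RGB2HSV)[d>0].astype(int)
    t=intub(P); r=(P[:,2]>126)&(P[:,2]<134)
    for nm,sel in (('near',(abs(t[:,0]+78)<9)&(t[:,1]>0)&(t[:,1]<140)),('far',(abs(t[:,0]-78)<9)&(t[:,1]>0)&(t[:,1]<140)),('left',(abs(t[:,1]-143)<9)&(abs(t[:,0])<70))):
        w=t[r&sel]
        if len(w)>5: print(n,nm,len(w),np.percentile(w,[5,50,95],axis=0).round(1).tolist())
    o=(hsv[:,1]>120)&(hsv[:,0]<20)&(np.hypot(t[:,0]+78,t[:,1]-90)<50)&(P[:,2]>190)
    if o.sum()>3: print(n,'orange',o.sum(),np.percentile(np.c_[t,P[:,2]][o],[5,50,95],axis=0).round(1).tolist())
    lip=(P[:,2]>cur()[0][2]-16)&(P[:,2]<cur()[0][2]-4)&(abs(t[:,0]+45)<55)&(abs(t[:,1]-90)<65)
    print(n,'top edge',lip.sum(),np.percentile(np.c_[t,P[:,2]][lip],[3,50,97],axis=0).round(1).tolist())
E
python3 chk.py
```

```text
[477.   44.  246.7] 7.9 0.08588292805073544 60.46733021736145 [-0.07586796 -0.72321434 -1.75075287]
scene 769 [[-7.5, -42.5, -24.5], [23.6, 4.2, -14.4], [66.7, 47.3, -7.3]]
[28.6  2.2] [92.8 77.9] 89.8
top 27 [[-7.8, -46.0, -21.5], [-2.1, 34.8, -9.6], [29.8, 43.4, -6.5]]
[ 0.4 -5.1] [33.9 96.4] 17.3
scene near 13 [[-81.8, 129.5], [-77.2, 134.0], [-75.9, 139.6]]
scene far 155 [[74.2, 8.5], [77.7, 77.0], [80.2, 133.6]]
scene left 168 [[-62.1, 141.3], [3.6, 145.3], [62.5, 148.2]]
scene orange 2379 [[-78.6, 52.9, 449.7], [-50.9, 97.6, 524.8], [-38.0, 126.3, 565.0]]
scene top edge 440 [[-85.2, 48.3, 232.1], [-67.6, 99.9, 237.0], [-11.2, 137.2, 239.9]]
top near 45 [[-80.9, 4.7], [-78.6, 57.2], [-75.8, 137.0]]
top far 126 [[74.5, 6.3], [77.4, 70.2], [80.7, 134.1]]
top left 6 [[-68.8, 141.3], [-64.4, 142.8], [-58.2, 143.5]]
top orange 2446 [[-113.9, 50.9, 539.0], [-84.1, 92.6, 562.4], [-50.0, 132.0, 569.1]]
top top edge 22 [[-85.4, 45.7, 235.8], [-80.2, 127.0, 237.7], [-49.8, 133.6, 240.9]]
```

View pics/bb2.png

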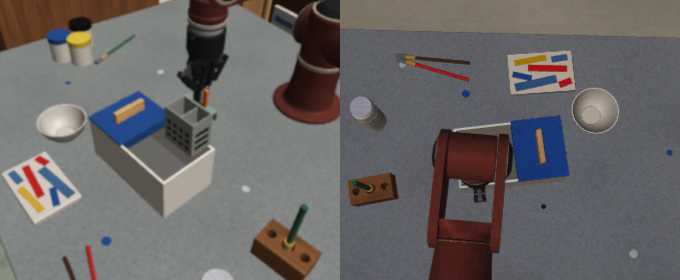

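servo_tool --motion '[-1,0,0,0.15,0,-1,0,0,0.3,0,-1,0,0,0.45,0,-1,0,0,0.55,0,-1,0,0,0.6,0]'

```text
time: 11.02
tool_pos: [0.4765, 0.0446, 0.1734]
tool_rot: [-0.001, 0.656, 0.755, -0.001]
contact_force: [-0.6, 0.1, -1.8]
gripper_width: 0.088
grasp_force: 60.3
```

servo_tool --motion '[-1,0,0,0.05,0,-1,0,0,0.1,0,-1,0,0,0.1,0]'

```text
time: 11.4
tool_pos: [0.4769, 0.0446, 0.1625]
tool_rot: [-0.0, 0.656, 0.755, -0.0]
contact_force: [0.1, -0.7, -2.9]
gripper_width: 0.085
grasp_force: 60.3
```

```bash
python3 -c "
from h import *
print(manip.state()['contact_force'], intub(cur()[0]))
plan([(*tub(-78,90),143,8.0)])"
```

```text
[ 0.0516253  -0.74273275 -2.85401088] [-78.29180778  90.64195998]
now [476.9  44.6 162.5] 8.0
   [-0.005, 0.002, 0.162] -0.0 rows 1
 at [477.2  44.  143. ] 8.0
```

servo_tool --motion '[-1,0,0,0.05,0,-1,0,0,0.09,0,-1,0,0,0.12,0,-1,0,0,0.14,0,-1,0,0,0.155,0]'

```text
time: 12.02
tool_pos: [0.477, 0.0446, 0.144]
tool_rot: [-0.0, 0.656, 0.755, -0.0]
contact_force: [-0.4, -0.3, -2.0]
gripper_width: 0.086
grasp_force: 60.5
```

servo_tool --motion '[-1,0,0,0.01,0,-1,0,0,0.015,0,-1,0,0,0.015,0]'

```text
time: 12.4
tool_pos: [0.477, 0.0446, 0.1424]
tool_rot: [0.0, 0.656, 0.755, 0.0]
contact_force: [0.1, -0.8, -2.4]
gripper_width: 0.081
grasp_force: 60.5
```

servo_tool --motion '[-1,0,0,0.01,0,-1,0,0,0.02,0,-1,0,0,0.02,0]'

```text
time: 12.78
tool_pos: [0.4773, 0.0446, 0.1422]
tool_rot: [0.0, 0.656, 0.755, -0.0]
contact_force: [-5.6, 0.8, 8.9]
gripper_width: 0.087
grasp_force: 62.3
```

servo_tool --motion '[1,0,0,0,0,1,0,0,0,0,1,0,0,0,0,1,0,0,0,0,1,0,0,-0.1,0]'

```text
time: 13.4
tool_pos: [0.4762, 0.0446, 0.1512]
tool_rot: [-0.001, 0.656, 0.755, -0.001]
contact_force: [-0.4, 0.8, 0.2]
gripper_width: 0.996
grasp_force: 0.0
```

servo_tool --motion '[1,0,0,-0.3,0,1,0,0,-0.6,0,1,0,0,-1,0]'

```text
time: 13.78
tool_pos: [0.4764, 0.0446, 0.2731]
tool_rot: [-0.0, 0.656, 0.755, -0.0]
contact_force: [0.9, -0.1, 0.0]
gripper_width: 1.001
grasp_force: 0.0
```

```bash
python3 -c "
from h import *
plan([(468,352,260,TA+90),(468,352,154,TA+90)],None)
plan([(468,352,260,TA)],None)
import numpy as np
print(np.degrees(manip.state()['joint_pos']).round())"
```

```text
now [476.4  44.6 273.1] 8.0
   [1.0, 0.113, 0.043] -0.785 rows 4
   [0.956, 0.852, 0.054] -1.0 rows 5
   [0.015, 0.275, 0.012] -0.215 rows 1
 at [468. 352. 260.] 98.0
   [0.0, 0.0, 0.883] -0.0 rows 2
 at [468.  352.  154.1] 98.0
now [476.4  44.6 273.1] 8.0
   [1.0, 0.113, 0.043] -0.0 rows 2
   [1.0, 0.112, 0.043] -0.0 rows 2
   [0.546, 0.062, 0.023] -0.0 rows 2
 at [468.1 352.  260. ] 8.0
[ -4. -19. 108.   0.  91. -12.]
```

servo_tool --motion '[1,1,0.113,0.043,0,1,1,0.113,0.043,0,1,1,0.113,0.043,0]'

```text
time: 14.15
tool_pos: [0.4732, 0.1684, 0.2677]
tool_rot: [-0.0, 0.654, 0.756, 0.0]
contact_force: [-0.3, -0.1, 0.6]
gripper_width: 1.006
grasp_force: 0.0
```

servo_tool --motion '[1,1,0.112,0.043,0,1,1,0.112,0.043,0,1,1,0.112,0.043,0]'

```text
time: 14.52
tool_pos: [0.47, 0.2882, 0.2618]
tool_rot: [-0.0, 0.655, 0.756, -0.0]
contact_force: [-0.3, 0.3, -0.5]
gripper_width: 1.001
grasp_force: 0.0
```

```bash
cat > hung.py <<'E'
from h import *
import sys
out=[]
for n in ['scene','top']:
    im,d,c=grab(n); P=world(d,c)*1000; hsv=cv2.cvtColor(im,cv2.COLOR_RGB2HSV)[d>0].astype(int)
    t=np.c_[intub(P),P[:,2]]; R=(abs(t[:,1]-85)<65)
    o=(hsv[:,1]>120)&(hsv[:,0]<20)&(abs(t[:,0]+78)<15)&R&(t[:,2]>135)&(t[:,2]<200)
    if o.any(): print(n,'tab',o.sum(),np.percentile(t[o],[3,50,97],axis=0).round(1).tolist())
    e=R&(t[:,0]>-70)&(t[:,0]<0)&(t[:,2]>126)&(t[:,2]<138)&(t[:,1]<138)
    print(n,'box rim',e.sum(),np.percentile(t[e],[3,50,97],axis=0).round(1).tolist())
    q=P[(np.hypot(P[:,0]-468,P[:,1]-352)<25)&(P[:,2]>110)&(P[:,2]<203)]
    print(n,'brush',len(q),np.median(q,0).round(1),q.max(0).round(1) if len(q) else '')
    out.append(im[60:340,120:460])
save(f'h{sys.argv[1]}.png',np.hstack(out))
plan([(468,352,250,TA),(468,352,154,TA)])
E
python3 hung.py 1
```

```text
scene tab 185 [[-75.8, 75.0, 136.9], [-72.4, 94.9, 160.2], [-70.1, 112.3, 177.7]]
scene box rim 199 [[-69.7, 48.2, 126.3], [-43.6, 96.1, 129.3], [-10.7, 137.7, 133.5]]
scene brush 241 [470.5 356.7 163.5] [474.  361.9 199.3]
top tab 87 [[-79.7, 71.1, 139.0], [-77.1, 89.3, 175.0], [-70.6, 107.1, 180.7]]
top box rim 111 [[-69.7, 44.5, 126.4], [-31.2, 89.2, 130.3], [-10.3, 133.6, 133.6]]
top brush 0 [nan nan nan] 
now [470.6 285.7 262. ] 8.0
   [0.55, 0.056, 0.1] 0.0 rows 2
 at [468. 352. 250.] 8.0
   [0.0, -0.0, 0.8] 0.0 rows 2
 at [468. 352. 154.] 8.0
  return _methods._mean(a, axis=axis, dtype=dtype,
  ret = um.true_divide(
```

View pics/h1.png

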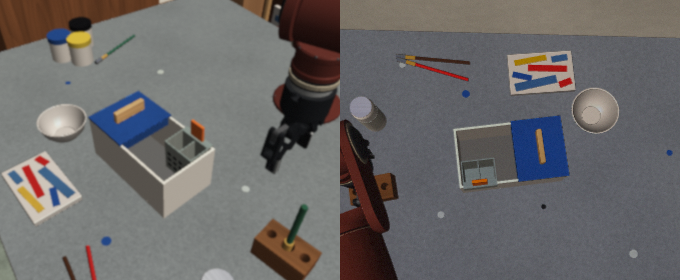

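servo_tool --motion '[1,0.55,0.056,0.1,0,1,0.55,0.056,0.1,0,1,0.55,0.056,0.1,0]'

```text
time: 15.0
tool_pos: [0.4683, 0.3511, 0.2498]
tool_rot: [0.0, 0.657, 0.754, -0.0]
contact_force: [0.2, -0.0, 0.8]
gripper_width: 1.002
grasp_force: 0.0
```

servo_tool --motion '[1,0,0,0.3,0,1,0,0,0.6,0,1,0,0,0.8,0,1,0,0,0.8,0]'

```text
time: 15.5
tool_pos: [0.4672, 0.3499, 0.1518]
tool_rot: [-0.0, 0.657, 0.754, -0.002]
contact_force: [-0.2, -0.2, 0.2]
gripper_width: 1.001
grasp_force: 0.0
```

servo_tool --motion '[-1,0,0,0,0,-1,0,0,0,0,-1,0,0,0,0,-1,0,0,0,0,-1,0,0,0,0]'

```text
time: 16.12
tool_pos: [0.4677, 0.3525, 0.1544]
tool_rot: [-0.0, 0.656, 0.755, -0.0]
contact_force: [-1.4, 0.1, 4.3]
gripper_width: 0.149
grasp_force: 58.5
```

servo_tool --motion '[-1,0,0,0,0,-1,0,0,0,0,-1,0,0,-0.25,0,-1,0,0,-0.6,0,-1,0,0,-1,0]'

```text
time: 16.75
tool_pos: [0.4675, 0.3519, 0.2731]
tool_rot: [-0.0, 0.656, 0.755, -0.001]
contact_force: [1.1, 0.2, 0.0]
gripper_width: 0.146
grasp_force: 58.5
```

servo_tool --motion '[-1,0,0,-0.35,0,-1,0,0,-0.7,0,-1,0,0,-0.7,0]'

```text
time: 17.12
tool_pos: [0.4694, 0.3531, 0.3623]
tool_rot: [0.002, 0.656, 0.755, 0.004]
contact_force: [1.0, 1.0, -0.6]
gripper_width: 0.141
grasp_force: 58.6
```

```bash
cat > br.py <<'E'
from h import *
import sys
p,yaw=cur(); print(p.round(1),yaw,manip.state()['gripper_width'],manip.state()['contact_force'])
for n in ['scene','top']:
    im,d,c=grab(n); P=world(d,c)*1000
    K=(np.hypot(P[:,0]-p[0],P[:,1]-p[1])<60)&(P[:,2]<p[2]-12)&(P[:,2]>p[2]-165)
    for lo in (-160,-130,-100,-70,-40):
        w=P[K&(P[:,2]-p[2]>lo)&(P[:,2]-p[2]<lo+30)]
        if len(w): print(n,lo,len(w),(np.median(w,0)-p).round(1),'zmin',(w[:,2].min()-p[2]).round(1))
    if n=='scene': save(f'br{sys.argv[1]}.png',im[60:340])
c=tub(-42,91+22)
plan([(*c,320,TA),(*c,188,TA)])
E
python3 br.py 1
```

```text
[469.4 353.1 362.3] 7.990824095387809 0.14099237101389414 [ 0.98026881  0.95378462 -0.62906135]
scene -160 53 [   8.2    5.8 -138.5] zmin -148.0
scene -130 148 [   8.7    6.8 -115.1] zmin -130.0
scene -100 170 [  6.6   6.3 -83.2] zmin -99.7
scene -70 122 [  5.7   5.4 -54.5] zmin -70.0
scene -40 122 [  5.7   5.3 -25.4] zmin -39.9
top -160 11 [  -3.6   -9.5 -136.6] zmin -142.6
top -130 45 [  -3.5   -8.9 -117. ] zmin -129.5
top -100 59 [ -2.1  -6.9 -84.1] zmin -98.6
top -70 35 [ -1.5  -6.7 -53.3] zmin -69.9
top -40 27 [ -1.2  -6.9 -27.9] zmin -37.7
now [468.  352.3 357. ] 8.0
   [-1.0, 0.008, 0.13] -0.0 rows 2
   [-1.0, 0.008, 0.131] -0.0 rows 2
   [-0.363, 0.003, 0.047] -0.0 rows 1
 at [509.7  71.8 320. ] 8.0
   [-0.0, 0.0, 1.0] -0.0 rows 2
   [-0.0, 0.0, 0.1] -0.0 rows 1
 at [509.7  71.8 188. ] 8.0
```

View pics/br1.png

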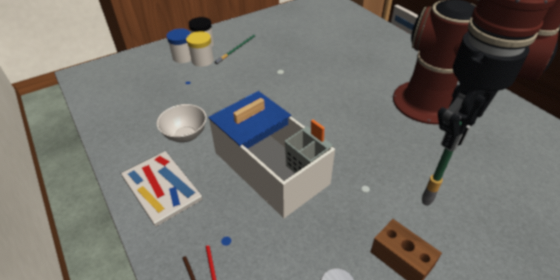

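servo_tool --motion '[-1,-0.35,0,0.04,0,-1,-0.7,0,0.09,0,-1,-1,0.008,0.13,0]'

```text
time: 17.6
tool_pos: [0.4848, 0.2321, 0.3387]
tool_rot: [-0.001, 0.656, 0.755, -0.002]
contact_force: [0.3, 0.2, -0.3]
gripper_width: 0.148
grasp_force: 58.5
```

servo_tool --motion '[-1,-0.35,0,0.04,0,-1,-0.7,0,0.09,0,-1,-1,0.008,0.131,0]'

```text
time: 17.98
tool_pos: [0.5023, 0.1133, 0.3231]
tool_rot: [-0.001, 0.656, 0.755, -0.002]
contact_force: [1.5, 0.2, -0.2]
gripper_width: 0.146
grasp_force: 58.5
```

servo_tool --motion '[-1,-0.25,0,0.04,0,-1,-0.363,0.003,0.047,0,-1,-0.363,0.003,0.047,0,-1,-0.363,0.003,0.047,0]'

```text
time: 18.48
tool_pos: [0.5094, 0.0726, 0.3204]
tool_rot: [-0.0, 0.656, 0.755, 0.0]
contact_force: [-0.0, 0.6, 0.5]
gripper_width: 0.148
grasp_force: 58.5
```

```bash
python3 br.py 2
```

```text
[509.4  72.6 320.4] 8.045803204248706 0.14762278407651272 [-0.0454069   0.5763347   0.47582611]
scene -160 76 [  -3.4    2.5 -142.8] zmin -158.9
scene -130 91 [   5.4   10.2 -114.4] zmin -129.2
scene -100 105 [  4.    8.3 -84.4] zmin -99.8
scene -70 74 [  3.5   7.5 -56.1] zmin -70.0
scene -40 73 [  3.7   7.  -26. ] zmin -39.4
top -160 21 [ -30.2  -15.8 -142.6] zmin -151.5
top -130 4 [  -0.4  -10.6 -127.1] zmin -128.0
top -100 7 [ -1.   -8.1 -82.2] zmin -95.8
top -70 1 [ -1.4  -6.5 -67. ] zmin -67.0
now [509.5  72.7 320.8] 8.1
   [-0.008, 0.0, 0.007] 0.002 rows 1
 at [509.6  71.8 320. ] 8.0
   [-0.0, 0.0, 1.0] -0.0 rows 2
   [-0.0, 0.0, 0.1] -0.0 rows 1
 at [509.6  71.8 188. ] 8.0
```

View pics/br2.png

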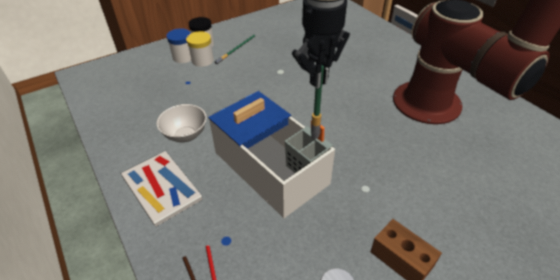

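Brush hangs upright above the basket (around 317,135). Lower it.

servo_tool --motion '[-1,0,0,0.2,0,-1,0,0,0.4,0,-1,0,0,0.6,0,-1,0,0,0.8,0,-1,0,0,0.9,0]'

```text
time: 19.2
tool_pos: [0.5089, 0.0725, 0.2113]
tool_rot: [-0.001, 0.656, 0.755, -0.001]
contact_force: [-0.1, -0.1, -0.5]
gripper_width: 0.149
grasp_force: 58.5
```

servo_tool --motion '[-1,0,0,0.08,0,-1,0,0,0.14,0,-1,0,0,0.17,0,-1,0,0,0.18,0]'

```text
time: 19.7
tool_pos: [0.5097, 0.0718, 0.1913]
tool_rot: [0.0, 0.656, 0.755, 0.0]
contact_force: [-0.6, -0.6, -0.4]
gripper_width: 0.153
grasp_force: 58.5
```

servo_tool --motion '[-1,0,0,0.015,0,-1,0,0,0.02,0,-1,0,0,0.02,0]'

```text
time: 20.08
tool_pos: [0.5096, 0.0718, 0.1888]
tool_rot: [0.0, 0.656, 0.755, 0.0]
contact_force: [-0.1, 0.6, -0.3]
gripper_width: 0.145
grasp_force: 58.5
```

servo_tool --motion '[1,0,0,0,0,1,0,0,0,0,1,0,0,0,0,1,0,0,0,0,1,0,0,0,0]'

```text
time: 20.7
tool_pos: [0.5096, 0.0718, 0.1887]
tool_rot: [0.0, 0.656, 0.755, 0.0]
contact_force: [0.0, 0.8, 0.1]
gripper_width: 0.999
grasp_force: 0.0
```

servo_tool --motion '[1,0,0,-0.3,0,1,0,0,-0.6,0,1,0,0,-1,0]'

```text
time: 21.08
tool_pos: [0.5088, 0.0718, 0.3087]
tool_rot: [-0.001, 0.656, 0.755, -0.001]
contact_force: [0.9, 0.0, 0.4]
gripper_width: 1.002
grasp_force: 0.0
```

```bash
python3 - <<'E'
from h import *
c=tub(0,-112)
plan([(*c,290,TA),(*c,150,TA)])
E
```

```text
now [508.8  71.8 308.7] 8.0
   [-1.0, 0.19, 0.083] -0.0 rows 2
   [-0.876, 0.167, 0.072] -0.0 rows 2
 at [ 582.6 -145.2  290.1] 8.0
   [-0.0, 0.0, 1.0] -0.0 rows 2
   [-0.0, 0.0, 0.167] -0.0 rows 1
 at [ 582.6 -145.2  150. ] 8.0
```

servo_tool --motion '[-1,-1,0.19,0.083,0,-1,-1,0.19,0.083,0,-1,-1,0.19,0.083,0]'

```text
time: 21.45
tool_pos: [0.5491, -0.047, 0.2978]
tool_rot: [-0.0, 0.658, 0.753, -0.001]
contact_force: [-0.2, 0.3, -0.6]
gripper_width: 0.373
grasp_force: 0.0
```

servo_tool --motion '[-1,-0.876,0.167,0.072,0,-1,-0.876,0.167,0.072,0,-1,-0.876,0.167,0.072,0]'

```text
time: 21.82
tool_pos: [0.5833, -0.1467, 0.2891]
tool_rot: [-0.001, 0.657, 0.754, -0.0]
contact_force: [0.1, -0.3, -0.2]
gripper_width: -0.004
grasp_force: 0.0
```

servo_tool --motion '[-1,0,0,0.5,0,-1,0,0,1,0,-1,0,0,1,0]'

```text
time: 22.2
tool_pos: [0.5793, -0.1422, 0.164]
tool_rot: [-0.006, 0.656, 0.755, -0.002]
contact_force: [0.5, 0.8, 0.5]
gripper_width: 0.002
grasp_force: 0.0
```

```bash
python3 hung.py 2 2>/dev/null; python3 - <<'E'
from h import *
plan([(*tub(0,-110),150,TA),(*tub(0,-45),150,TA),(*tub(0,-36),150,TA)])
E
```

```text
scene tab 191 [[-75.5, 74.3, 136.4], [-72.3, 94.8, 159.5], [-69.8, 112.4, 177.7]]
scene box rim 194 [[-69.3, 47.7, 126.3], [-31.2, 104.9, 129.3], [-11.0, 137.5, 134.4]]
scene brush 0 [nan nan nan] 
top tab 89 [[-79.9, 71.2, 138.5], [-77.0, 89.5, 174.4], [-70.4, 107.5, 179.8]]
top box rim 114 [[-69.3, 44.6, 126.4], [-29.1, 93.7, 130.4], [-10.7, 133.9, 134.6]]
top brush 0 [nan nan nan] 
now [ 583.8 -144.3  171.7] 8.1
   [1.0, -0.089, -0.154] 0.0 rows 2
   [1.0, -0.089, -0.154] 0.0 rows 2
   [1.0, -0.089, -0.154] 0.001 rows 2
   [1.0, -0.089, -0.155] 0.0 rows 2
   [0.23, -0.021, -0.035] 0.0 rows 1
 at [468. 352. 250.] 8.0
   [0.0, 0.0, 0.8] 0.0 rows 2
 at [468. 352. 154.] 8.0
now [ 583.8 -144.3  171.7] 8.1
   [0.011, -0.011, 0.181] 0.001 rows 1
 at [ 582.3 -143.2  150. ] 8.0
   [0.541, -0.0, 0.0] 0.0 rows 2
 at [573.3 -78.9 150. ] 8.0
   [0.075, -0.0, 0.0] 0.0 rows 1
 at [572. -70. 150.] 8.0
```

View pics/h2.png

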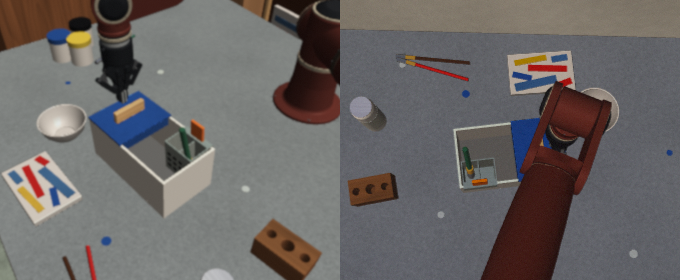

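servo_tool --motion '[-1,0.011,-0.011,0.181,0,-1,0.011,-0.011,0.181,0]'

```text
time: 22.55
tool_pos: [0.5815, -0.1437, 0.1481]
tool_rot: [-0.0, 0.656, 0.755, -0.0]
contact_force: [-0.6, 0.6, -0.4]
gripper_width: -0.001
grasp_force: 0.0
```

servo_tool --motion '[-1,0.15,0,0,0,-1,0.28,0,0,0,-1,0.4,0,0,0,-1,0.5,0,0,0,-1,0.55,0,0,0]'

```text
time: 23.18
tool_pos: [0.5727, -0.0777, 0.1487]
tool_rot: [0.0, 0.656, 0.755, 0.0]
contact_force: [0.7, -0.8, 1.1]
gripper_width: -0.001
grasp_force: 0.8
```

```bash
python3 cov.py | grep cover; python3 -c "
from h import *
print(cur()[0],intub(cur()[0]),manip.state()['contact_force'])"
```

```text
scene cover tub xy [[-78.7, -86.0], [82.3, 45.0]] q by left edge 101.0
top cover tub xy [[-44.4, -92.0], [81.6, 41.9]] q by left edge 104.1
[572.46219279 -77.64494009 148.29979768] [ -0.62341462 -43.68330042] [ 0.09495592 -0.87232551 -0.11463649]
```

servo_tool --motion '[-1,0.01,0,0,0,-1,0.02,0,0,0,-1,0.03,0,0,0,-1,0.04,0,0,0,-1,0.045,0,0,0]'

```text
time: 23.9
tool_pos: [0.5717, -0.0737, 0.1481]
tool_rot: [0.0, 0.656, 0.755, -0.0]
contact_force: [1.0, -4.0, -3.5]
gripper_width: 0.003
grasp_force: 1.6
```

servo_tool --motion '[-1,0.008,0,0,0,-1,0.015,0,0,0,-1,0.015,0,0,0]'

```text
time: 24.28
tool_pos: [0.5715, -0.0714, 0.1483]
tool_rot: [-0.0, 0.656, 0.755, -0.0]
contact_force: [0.6, -2.4, -1.7]
gripper_width: 0.002
grasp_force: 1.4
```

```bash
python3 cov.py | grep cover; python3 -c "
from h import *
print(cur()[0],intub(cur()[0]),manip.state()['contact_force'])"
```

```text
scene cover tub xy [[-78.9, -79.5], [82.0, 51.6]] q by left edge 94.4
top cover tub xy [[-44.6, -86.4], [81.3, 47.6]] q by left edge 98.4
[571.50041812 -71.45279915 148.38583853] [ -0.71404991 -37.4175678 ] [ 0.7640671  -1.02337987 -2.51645004]
```

servo_tool --motion '[-1,-0.1,0,0,0,-1,-0.2,0,0,0,-1,-0.25,0,0,0]'

```text
time: 24.75
tool_pos: [0.5761, -0.1022, 0.1487]
tool_rot: [0.0, 0.656, 0.754, 0.0]
contact_force: [0.2, 1.1, -0.1]
gripper_width: 0.001
grasp_force: 0.0
```

servo_tool --motion '[-1,0,0,-0.4,0,-1,0,0,-0.8,0,-1,0,0,-1,0]'

```text
time: 25.12
tool_pos: [0.5769, -0.1019, 0.2723]
tool_rot: [0.002, 0.656, 0.755, 0.001]
contact_force: [0.3, -0.2, -0.1]
gripper_width: -0.003
grasp_force: 0.0
```

servo_tool --motion '[-1,-0.5,-0.4,0,0,-1,-1,-0.8,0,0,-1,-1,-0.8,0,0,-1,-1,-0.8,0,0,-1,-1,-0.8,0,0]'

```text
time: 25.75
tool_pos: [0.4977, -0.2331, 0.2684]
tool_rot: [-0.0, 0.656, 0.755, 0.0]
contact_force: [-0.3, 1.1, -0.5]
gripper_width: -0.002
grasp_force: 0.0
```

```bash
python3 cov.py | grep cover; python3 hung.py 3 2>/dev/null|head -6
```

```text
scene cover tub xy [[-78.4, -80.0], [82.3, 51.5]] q by left edge 94.5
top cover tub xy [[-80.9, -86.3], [81.3, 46.7]] q by left edge 99.3
scene tab 188 [[-74.3, 78.9, 136.1], [-71.2, 99.2, 159.4], [-69.1, 116.0, 178.3]]
scene box rim 427 [[-68.9, 22.1, 126.5], [-33.5, 47.3, 134.3], [-2.5, 134.2, 137.1]]
scene brush 0 [nan nan nan] 
top tab 90 [[-78.6, 74.7, 137.6], [-75.9, 93.0, 175.0], [-69.1, 111.0, 179.8]]
top box rim 368 [[-68.8, 21.4, 127.7], [-34.5, 40.0, 134.4], [-2.6, 136.6, 137.6]]
top brush 0 [nan nan nan]
```

View pics/h3.png

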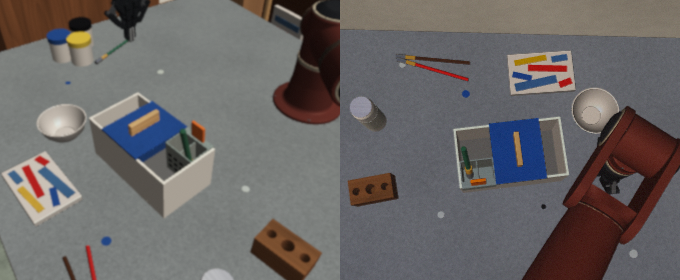

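The pictures show the cover at about 0.097 m. The basket hangs snug at the left end, with its tab at y≈95 and its top at about 178. The brush stands in the basket and the arm is clear.

```bash
python3 -c "
from plant import job_done
print(job_done())"
```

```text
the job is handed in; nothing more can be done
None
```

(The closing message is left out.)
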